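# Release the key left latched on the classroom battery supply

## Task

One of the four push keys on the battery supply has been left latched down, so its meter still shows a voltage. Find it (a light tap tells: a free key stands higher and gives way softly, the latched one sits lower and feels firm), press that key down with the fingertips and let it spring up, so that all four keys stand up and the needle drops to zero. Do not press the other three keys down, a light tap is all they may get, and leave the things around the supply where they are.

Things in the scene. Friction and masses are not known exactly. Their poses are not given: they have to be found in the camera images.
- supply: Battery supply: flat grey case, aluminium top panel, black end cheeks, 190 mm (x) by 260 mm (y), panel 62 mm above the table; it does not shift. Origin: centre of the underside, on the table. Keys in a row at x = -60 mm (robot's side), y = -60, -20, 20, 60 mm. Behind them sockets 6 mm high (x = -16 mm), a meter 9 mm high (x = 49 mm) and a fuse cap 12 mm high.
- key_row (a point): Middle of the key row on the panel surface; y runs along the row, keys 40 mm apart, pressed straight down. Free key: gives way at 1 N, 2.3 N at 3 mm, 3.5 N at 5 mm; over 6 N (about 8 mm) counts as pressed down; past 8.5 mm it latches. Latched key: firm up to 4 N; lets go when pushed 3 mm below its rest (6.5 N), stop at 4 mm (7 N), then rises with the finger. A second press latches it again.
- key_1 (a point): Place 1 of the key row (1 is at the supply's +y end, 4 at its -y end): the fixed point at the centre of that key's opening, on the panel surface; it does not move with the key. The key is an off-white cap, 24 mm along the row by 30 mm, in a black collar 2 mm high; all four are identical. Flat cap top: 14 mm above this point if free, about 8.4 mm if latched.
- key_2 (a point): Place 2 of the key row (1 is at the supply's +y end, 4 at its -y end): the fixed point at the centre of that key's opening, on the panel surface; it does not move with the key. The key is an off-white cap, 24 mm along the row by 30 mm, in a black collar 2 mm high; all four are identical. Flat cap top: 14 mm above this point if free, about 8.4 mm if latched.
- key_3 (a point): Place 3 of the key row (1 is at the supply's +y end, 4 at its -y end): the fixed point at the centre of that key's opening, on the panel surface; it does not move with the key. The key is an off-white cap, 24 mm along the row by 30 mm, in a black collar 2 mm high; all four are identical. Flat cap top: 14 mm above this point if free, about 8.4 mm if latched.
- key_4 (a point): Place 4 of the key row (1 is at the supply's +y end, 4 at its -y end): the fixed point at the centre of that key's opening, on the panel surface; it does not move with the key. The key is an off-white cap, 24 mm along the row by 30 mm, in a black collar 2 mm high; all four are identical. Flat cap top: 14 mm above this point if free, about 8.4 mm if latched.
- needle (a joint): Black needle of the meter, 43 mm, pivoted at the robot's side of the white dial. 0 rad: zero volts, left end of the scale (supply's +y side), only when all four keys are up. It grows clockwise from above: about 0.7 rad while a key is latched, up to 1.5 rad with a key fully pressed. It does not tell which key is down.
- battery: A loose rechargeable battery block, grey with a blue top, 151 by 65 mm and 94 mm high (99 mm over its terminals), standing at the supply's +y side. Origin at the centre of its underside. To be left alone.
- boat: A loose plywood model boat, 200 mm long, 70 mm wide, 40 mm high with a motor on a post up to 88 mm, at the supply's -y side. Origin on the table about the middle of its length. To be left alone.
- screwdriver: A loose screwdriver with a black handle lying on the table before the supply, on the robot's side. Origin on the table at about its middle. To be left alone.

How it is judged (in metres and radians):
At the end, for the whole second after the job is handed in: The meter's needle rests at zero (under 0.08 rad), which it does only with all four keys up: the latched key has been pressed, has let go and sprung up, and no other key is latched (value of joint needle below 0.08 rad and velocity of joint needle below 0.3 rad/s); the robot touches nothing.
It fails at once if one of the three free keys is pressed down (more than 6 N) instead of lightly tapped (contact force between any of the fingers, the arm and cap_a_c0 above 6 N or contact force between any of the fingers, the arm and cap_b_c0 above 6 N or contact force between any of the fingers, the arm and cap_d_c0 above 6 N).
It fails at once if the battery, the boat or the screwdriver is pushed more than 25 mm away or lifted (distance of any of battery, boat, screwdriver from where it was at the start of the episode above 0.025 m).
It also fails if it takes over 45 s, if anything falls off the work surface, if the arm or the gripper's body presses on something with over 40 N, if the wrist force passes 120 N, or if a joint passes its speed limit or range.

## Robot

A 6-joint arm with a two-finger parallel gripper is mounted at the origin on the work surface. World frame = base frame: x ahead of the robot, y to its left, z up, the work surface at z = 0. Lengths are in mm, angles in rad, forces in N, time in s.
With the tool pointing down it reaches from about 325 to 875 mm from the base axis. Payload 4.4 kg.
Tool frame: the origin (TCP) lies on the centre line of the jaws, within the pads' length; the fingertips stand ahead of it and the grasp point (between the pads) lies 6 mm ahead of it (ctrl.tcp_to_tips is the z of the fingertips in the tool frame, in mm); z points along the fingers, y is the direction in which the jaws open and shut (so a half turn about z gives the same grasp; the last joint's range is limited). The gripper opens to 85 mm and grips with 20 to 120 N. Pads are 22 mm wide; open, the fingers measure 114 mm over their backs; the gripper's body (76 mm by 85 mm) begins 54 mm behind the grasp point. The pads swing forward as they close: fully open they stand 13 mm farther back than shut.
Start: joints at [0.995, 0.207, 1.542, -0, 1.393, -0.15], TCP at [237.513, 523.655, 256.282] pointing down, gripper open.
Joint ranges: [-2.73, 2.73], [-0.86, 2.22], [0.23, 2.46], [-1.11, 4.25], [0.08, 2.63], [-2.82, 2.82]. Speed limits (rad/s): [2.79, 2.79, 3.14, 3.14, 3.14, 3.14].

## Interface

Orientations are given as a 3x3 rotation matrix whose columns are the frame's x, y, z axes.
In Python, from plant import ctrl, sensors, optics gives the robot as it stands. Calls block until the motion is done:
- ctrl.move_ptp(position, orientation): joint-space move of the TCP to a pose.
- ctrl.move_l(position, rot=None, vel=150, threshold=None): straight line of the TCP; rot=None keeps the orientation; vel is the mean speed in mm/s. With threshold (N) it stops when the force on the tool has changed by that much, and returns True; else False.
- ctrl.set_joints(angles): joint-space move.
- ctrl.gripper_to(opening, force=None): finger opening in mm; force is the grip in N (None keeps the last); returns when the fingers have stopped.
- ctrl.hold(seconds).
- ctrl.solve_ik(position, orientation): joint angles nearest the present ones, or None.
- sensors.read_state(): the state.
- optics.grab_frame(name): name is "scene" or "side" or "wrist"; returns (picture, depth): 384x512x3 uint8, red, green, blue; 384x512 float32, mm along the optical axis (not along the pixel's ray), 0 where there is no reading.
- optics.camera_params(name): a dict with "mtx" (3x3 intrinsics, pixels), "k1" (the pictures are not rectified: a ray, as slopes to the right and down, at radius r is drawn at 1 + k1 r^2 times it, then the intrinsics apply), "R" (3x3) and "t" (3): a world point X has camera coordinates R X + t; the wrist camera has in their place "T_tool_cam" (4x4, takes a point from camera to tool coordinates, whose origin is the TCP and whose axes are the flange's). Camera axes: x right, y down, z forward; pixel columns grow to the right and rows downward; lengths in mm; the calibration is good to about 2 mm. A picture is of the moment at which its call begins: read the wrist's pose just before it. camera_params takes no time and is no camera call.
A pose or a line that the arm cannot do raises ctrl.MotionError and nothing moves.
- ctrl.finish_job(): hands the job in, once; it reports no verdict.
The state is a dict: "t": time; "q": joint angles; "qvel": joint speeds; "tau": joint torques, N m; "eef_pos": TCP position; "eef_rot": TCP orientation; "force": force on the tool from outside, world axes, zero at the start; "wrist_torque": the same for the moment, N m; "grip_width": finger opening in mm.
Only numpy, scipy, OpenCV 4.12 (cv2) and the standard library are available. Lean on these libraries where they do the work, as an engineer would, in place of code of your own. Each camera call takes 0.05 s, during which the arm holds its last target. There are 200 camera calls.

## Working session

There is one attempt and no reset: what is moved stays moved. The work goes in short steps, each a Python script; the robot and the scene stay as the last script left them, time stands still between calls to the robot, and variables do not carry over. Pictures are saved under pics/ and viewed, about 8 in all and at most 12, crops included, and the job is handed in when it is done.

```bash
mkdir -p pics; ls
python3 - <<'E'
from plant import ctrl,sensors,optics
import cv2,numpy as np
ims=[]
for n in("scene","side"):
    p,d=optics.grab_frame(n); np.savez(f"{n}.npz",p=p,d=d)
    cv2.imwrite(f"pics/{n}0.png",p[:,:,::-1]); c=optics.camera_params(n); print(n,{k:np.round(v,3).tolist() for k,v in c.items()},(d>0).mean())
s=sensors.read_state();print(s["t"],s["eef_rot"],s["force"],ctrl.tcp_to_tips)
E
```

```text
pics
scene {'mtx': [[388.913, 0.0, 254.064], [0.0, 388.913, 194.19], [0.0, 0.0, 1.0]], 'k1': -0.045, 'R': [[0.267, 0.964, 0.013], [0.821, -0.22, -0.527], [-0.505, 0.152, -0.849]], 't': [-195.625, -437.237, 1251.907]} 0.9961395263671875
side {'mtx': [[362.605, 0.0, 253.284], [0.0, 362.605, 190.346], [0.0, 0.0, 1.0]], 'k1': 0.037, 'R': [[-0.926, -0.378, 0.012], [-0.209, 0.485, -0.849], [0.315, -0.788, -0.528]], 't': [546.504, 173.037, 642.544]} 0.9959869384765625
0.1 [[-9.10723837e-01  4.13014137e-01 -1.18967930e-03]
 [ 4.13015696e-01  9.10722210e-01 -1.75798138e-03]
 [ 3.57396196e-04 -2.09239177e-03 -9.99997747e-01]] [-0.68726973 -0.10141308  0.62681915] 25.0
```

View pics/scene0.png

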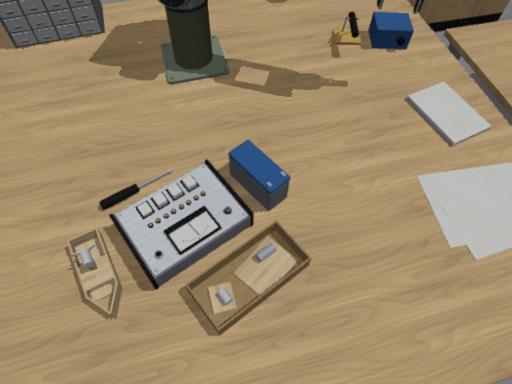

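View pics/side0.png

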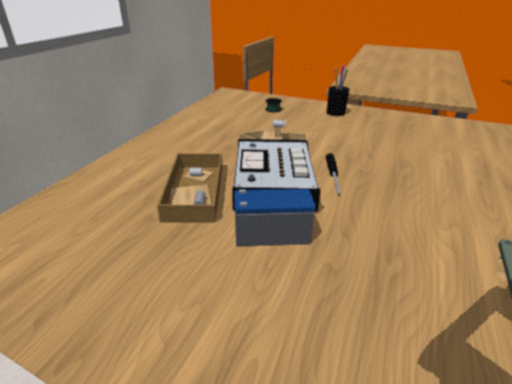

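The scene view shows the supply at about (182,222), with keys at (145,210), (160,201), (176,191) and (190,183). The battery is at (258,175), the boat at (93,270) and the screwdriver at (135,190). Next I'll get rough key positions, then look closely with the wrist camera.

```bash
cat > h.py <<'E'
import numpy as np, cv2
from plant import ctrl,sensors,optics
def slopes(uv,c):
    return cv2.undistortPoints(np.float64(uv).reshape(-1,1,2),c["mtx"],np.array([c["k1"],0,0,0,0.])).reshape(-1,2)
def plane(uv,c,R,t,z):  # R,t: camera->world
    d=np.c_[slopes(uv,c),np.ones(len(uv))]@R.T
    return t+d*((z-t[2])/d[:,2])[:,None]
def fixed(n):
    c=optics.camera_params(n); R=np.array(c["R"]).T; return c,R,-R@np.array(c["t"])
def wrist():
    s=sensors.read_state(); p,d=optics.grab_frame("wrist"); c=optics.camera_params("wrist")
    T=np.eye(4);T[:3,:3]=s["eef_rot"];T[:3,3]=s["eef_pos"];T=T@np.array(c["T_tool_cam"])
    return p,d,c,T[:3,:3],T[:3,3]
def down(yaw): # tool x axis at yaw, z down
    c,s=np.cos(yaw),np.sin(yaw); return np.array([[c,s,0],[s,-c,0],[0,0,-1.]])
E
python3 - <<'E'
from h import *
c,R,t=fixed("scene")
P=plane([(145,210),(160,201),(176,191),(190,183)],c,R,t,74);print(P.round(1))
m=P.mean(0); v=P[3]-P[0]; ang=np.arctan2(-v[0],v[1]); print("yaw of supply",ang)
print(plane([(258,165),(82,255),(103,205),(170,172)],c,R,t,0).round())
# view pose: camera offset
cw=optics.camera_params("wrist");print(np.round(cw["T_tool_cam"],3).tolist(),np.round(cw["mtx"],1).tolist(),cw["k1"])
for yaw in (ang,ang+np.pi,ang+np.pi/2,ang-np.pi/2): 
    q=ctrl.solve_ik([m[0],m[1],260],down(yaw));print(yaw,None if q is None else np.round(q,2))
E
```

```text
[[ 567.5 -209.6   74. ]
 [ 552.8 -173.6   74. ]
 [ 535.5 -133.9   74. ]
 [ 522.   -98.5   74. ]]
yaw of supply 0.38847937339162586
[[ 462.   86.    0.]
 [ 603. -377.    0.]
 [ 480. -320.    0.]
 [ 424. -143.    0.]]
[[-0.001, -0.96, -0.281, 71.314], [1.0, -0.001, 0.0, 1.025], [-0.001, -0.281, 0.96, -117.531], [0.0, 0.0, 0.0, 1.0]] [[322.2, 0.0, 260.0], [0.0, 322.2, 188.8], [0.0, 0.0, 1.0]] -0.04609726895611028
0.38847937339162586 [-0.43  0.18  1.56 -0.    1.4   0.75]
3.530072026981419 [-0.43  0.18  1.56 -0.    1.4  -2.39]
1.9592757001865224 [-0.43  0.18  1.56 -0.    1.4  -0.82]
-1.1823169534032707 [-0.43  0.18  1.56 -0.    1.4   2.32]
```

Run:
```python
from h import *
ctrl.gripper_to(0,force=40)
a=0.388; ctrl.move_ptp([560,-145,250],down(a+np.pi/2)); ctrl.hold(0.3)
p,d,c,R,t=wrist(); np.savez("w1.npz",p=p,d=d,R=R,t=t); cv2.imwrite("pics/w1.png",p[:,:,::-1])
s=sensors.read_state();print(s["t"],s["eef_pos"],s["grip_width"],s["force"])
```

```text
3.8417 [ 560.07653733 -144.72556059  250.02603677] -0.18121617736142526 [0.52956571 0.07408448 0.19459905]
```

View pics/w1.png

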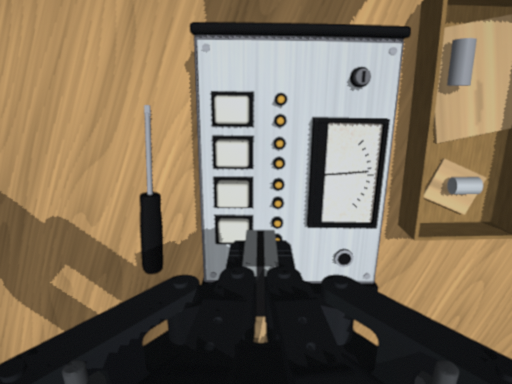

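The wrist view shows keys 1–4 from top to bottom at about (232,109), (232,153), (232,193) and (234,229), with the last partly hidden by the fingers. The needle is at about mid-scale. Next I'll measure the caps and their heights.

Run:
```python
from h import *
f=np.load("w1.npz");p,d,R,t=f["p"],f["d"],f["R"],f["t"]; c=optics.camera_params("wrist")
g=cv2.cvtColor(p,cv2.COLOR_RGB2GRAY)
uv=np.stack(np.meshgrid(np.arange(512),np.arange(384)),-1).reshape(-1,2)
s=np.c_[slopes(uv,c),np.ones(len(uv))]; W=(t+(s*d.reshape(-1,1))@R.T).reshape(384,512,3)
print("panel z",[np.median(W[a:b,258:266,2]).round(2) for a,b in((60,80),(120,140),(160,180),(200,220))])
m=np.zeros_like(g); m[85:250,205:262]=255
bk=cv2.bitwise_and((g<75).astype(np.uint8)*255,m)
for ct in cv2.findContours(bk,cv2.RETR_EXTERNAL,cv2.CHAIN_APPROX_NONE)[0]:
    if cv2.contourArea(ct)<600: continue
    r=cv2.minAreaRect(ct); inn=np.zeros_like(g); cv2.drawContours(inn,[ct],-1,255,-1)
    cap=(inn>0)&(g>130)
    cc=np.argwhere(cap)[:,::-1].mean(0)
    rc=plane([r[0]],c,R,t,64)[0]
    print(np.round(r[0],1),np.round(r[1],1),"collar",rc.round(1),"cap px",cc.round(1),"capz",np.median(W[...,2][cap]).round(2),"capxy",W[cap].mean(0).round(1))
```

```text
panel z [np.float64(62.01), np.float64(61.83), np.float64(61.81), np.float64(61.86)]
[231.5 109. ] [34. 41.] collar [514.1 -98.9  64. ] cap px [231.3 108.9] capz 75.81 capxy [514.6 -98.1  75.8]
```

Run:
```python
from h import *
f=np.load("w1.npz");p,d,R,t=f["p"],f["d"],f["R"],f["t"]; c=optics.camera_params("wrist")
g=cv2.cvtColor(p,cv2.COLOR_RGB2GRAY)
uv=np.stack(np.meshgrid(np.arange(512),np.arange(384)),-1).reshape(-1,2)
s=np.c_[slopes(uv,c),np.ones(len(uv))]; W=(t+(s*d.reshape(-1,1))@R.T).reshape(384,512,3)
n,l,st,ce=cv2.connectedComponentsWithStats((g>120).astype(np.uint8),connectivity=4)
for i in range(1,n):
    if 200<st[i,4]<2000 and 205<ce[i,0]<262 and 85<ce[i,1]<250:
        q=W[l==i]; print(st[i],ce[i].round(1),np.median(q,0).round(2),q[:,2].std().round(2))
for v in(109,153,193,229): print(v,[np.median(W[v-4:v+5,u-3:u+4,2]).round(1) for u in(222,232,242)])
```

```text
[215  96  34  27 907] [231.4 109. ] [514.79 -97.98  75.78] 9.72
[216 141  33  26 840] [231.8 153.4] [ 529.29 -134.78   75.68] 22.5
[219 220  30  23 614] [232.7 230.2] [ 556.76 -207.54   70.08] 35.86
109 [np.float64(76.0), np.float64(76.1), np.float64(76.1)]
153 [np.float64(75.8), np.float64(76.0), np.float64(75.8)]
193 [np.float64(75.8), np.float64(75.8), np.float64(75.9)]
229 [np.float64(70.1), np.float64(70.2), np.float64(70.3)]
```

Depth puts caps 1–3 at about 76 mm (free) and cap 4 at about 70 mm (latched). I'll confirm key 4 with a light tap.

Run:
```python
from h import *
print(ctrl.tcp_to_tips)
L=ctrl.tcp_to_tips; Rt=down(0.37+np.pi/2); x,y=558,-209
ctrl.move_ptp([x,y,120+L],Rt); ctrl.move_l([x,y,84+L],vel=60); ctrl.hold(0.3)
f0=sensors.read_state()["force"][2]
hit=ctrl.move_l([x,y,68.5+L],vel=6,threshold=2.0)
s=sensors.read_state();print(hit,s["eef_pos"]-[0,0,L],s["force"][2]-f0,s["t"])
ctrl.hold(.2);s=sensors.read_state();print(s["eef_pos"]-[0,0,L],s["force"]-[0,0,f0])
p,d,*_=wrist();cv2.imwrite("pics/w2.png",p[:,:,::-1])
```

```text
25.0
True [ 557.98253416 -209.00201194   70.33677527] 3.9286720347480992 7.45
[ 558.00640731 -208.9918868    70.22029171] [ 0.2189716 -0.725421   3.937299 ]
```

View pics/w2.png

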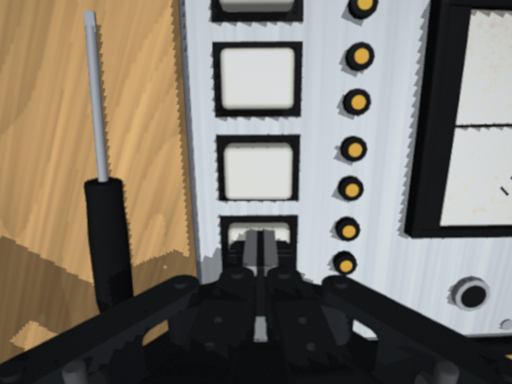

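The tap is firm at 70.3 mm (3.9 N), and the picture shows the fingertips on key 4, centred at about (260,245). So key 4 is the latched one, and I'll press it and release.

Run:
```python
from h import *
L=ctrl.tcp_to_tips; x,y=558,-209
hit=ctrl.move_l([x,y,66.3+L],vel=6,threshold=8)
s=sensors.read_state();print(hit,s["eef_pos"][2]-L,s["force"])
ctrl.hold(.2);s=sensors.read_state();print(s["eef_pos"][2]-L,s["force"])
ctrl.move_l([x,y,90+L],vel=15)
ctrl.move_l([x,y,130+L],vel=80)
ctrl.move_ptp([590,-240,250],down(0.37-np.pi/2)) if 0 else ctrl.move_ptp([555,-170,270],down(0.37+np.pi/2)); ctrl.hold(.5)
p,d,c,R,t=wrist();cv2.imwrite("pics/w3.png",p[:,:,::-1])
g=cv2.cvtColor(p,cv2.COLOR_RGB2GRAY)
uv=np.stack(np.meshgrid(np.arange(512),np.arange(384)),-1).reshape(-1,2)
ss=np.c_[slopes(uv,c),np.ones(len(uv))]; W=(t+(ss*d.reshape(-1,1))@R.T).reshape(384,512,3)
n,l,st,ce=cv2.connectedComponentsWithStats((g>120).astype(np.uint8),connectivity=4)
for i in range(1,n):
    if 250<st[i,4]<1500: print(ce[i].round(),np.median(W[l==i],0).round(1))
s=sensors.read_state();print(s["t"],s["force"])
```

```text
False 66.70515177783768 [-0.80404152  0.75307089  6.53783198]
66.72508834277565 [-0.11399113 -1.82280702  6.32101676]
[247.  85.] [514.6 -98.5  75.8]
[247. 128.] [ 529.1 -135.2   75.7]
[ 92. 287.] [ 4.021e+02 -4.265e+02 -3.000e-01]
12.0667 [0.26940877 0.42136435 0.36679093]
```

View pics/w3.png

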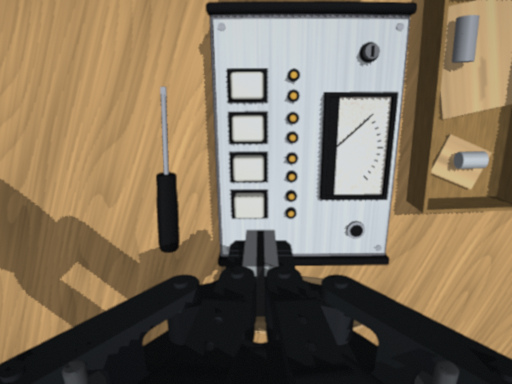

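The needle now points to about (372,115), at the +y end of its scale, about 0.7 rad back from before. Next I'll check the heights of keys 3 and 4 and that the needle is steady.

Run:
```python
from h import *
p,d,c,R,t=wrist()
uv=np.stack(np.meshgrid(np.arange(512),np.arange(384)),-1).reshape(-1,2)
ss=np.c_[slopes(uv,c),np.ones(len(uv))]; W=(t+(ss*d.reshape(-1,1))@R.T).reshape(384,512,3)
for v in(85,128,167,205): print(np.median(W[v-4:v+5,244:253,2]).round(2))
o=cv2.imread("pics/w3.png")[:,:,::-1]; print("needle change px",(np.abs(o[100:190,335:385].astype(int)-p[100:190,335:385]).max(2)>60).sum())
N=plane([(338,146),(372,115)],c,R,t,70);v=N[1]-N[0]
a=np.arctan2(v[1],v[0]); print("needle dir rel. supply x (rad)",a-(-0.0) -0.37, np.linalg.norm(v))
f=np.load("w1.npz");M=plane([(325,174),(367,172)],c,f["R"],f["t"],70);w=M[1]-M[0];print("turned",a-np.arctan2(w[1],w[0]))
for n in("scene",):
    q,_=optics.grab_frame(n); o=np.load(n+".npz")["p"]; df=(np.abs(o.astype(int)-q).max(2)>60)
    for nm,(y0,y1,x0,x1) in dict(boat=(228,315,64,108),driver=(168,210,98,140),batt=(140,208,228,290)).items(): print(nm,df[y0:y1,x0:x1].mean().round(3))
```

```text
76.03
75.94
75.85
75.89
needle change px 0
needle dir rel. supply x (rad) 0.768769213657455 43.52219530024373
turned 0.7016442155540389
boat 0.0
driver 0.0
batt 0.0
```

```bash
python3 -c "
from plant import ctrl,sensors
print(sensors.read_state()['t']); ctrl.finish_job()"
```

```text
12.1667
the job is handed in; nothing more can be done
```

Key 4, at the supply's -y end, was the latched one. I pressed it, it sprang up, and I handed the job in at 12.2 s of robot time; no verdict was reported.

- **Finding it:** wrist-camera depth put cap 4 at about 70 mm and the other three at about 76 mm. A tap on key 4 was firm, 3.9 N at 70.3 mm. The other three keys were never touched.
- **Pressing it:** I pushed it about 3.5 mm down, at about 6.5 N, then lifted the fingers clear.
- **Last checks:** all four caps stood at 75.9–76.0 mm. The needle had turned back 0.70 rad to the +y end of its scale, and did not move between two pictures. The battery, boat and screwdriver showed no change in the scene view.
- **What is less certain:** I judged zero from that 0.70 rad turn and the scale end, since I had no direct reading of the needle. No check failed. However, the failure rule names caps a, b and d as the free ones, which could suggest the third key was latched. Depth and the tap both pointed to key 4, so I went with those.

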